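# Load a drill jig, shut it, pin it and hold it shut

## Robot

A 6-joint arm with a two-finger parallel gripper is mounted at the origin on the work surface. World frame = base frame: x ahead of the robot, y to its left, z up, the work surface at z = 0. Lengths are in mm, angles in rad, forces in N, time in s.
With the tool pointing down it reaches from about 350 to 875 mm from the base axis. Payload 4.2 kg.
Tool frame: the origin (TCP) lies at the very end of the fingers, on their centre line; the grasp point (between the pads) lies 19 mm behind it; z points along the fingers, y is the line along which they close (so a half turn about z gives the same grasp; the last joint's range is limited). The gripper opens to 85 mm and grips with 20 to 120 N. Pads are 22 mm wide; open, the fingers measure 114 mm over their backs; the gripper's body (76 mm by 85 mm) begins 54 mm behind the grasp point. The pads swing forward as they close: fully open they stand 13 mm farther back than shut.
Start: joints at [1.515, 0.385, 0.008, 0, -1.194, -0.259], TCP at [193.484, 594.275, 231.312] pointing down, gripper open.
Joint ranges: [-3.14, 3.14], [-1.21, 2.06], [-1.07, 1.41], [-3.16, 2.05], [-2.99, -0.16], [-3.1, 3.1]. Speed limits (rad/s): [2.79, 2.79, 3.14, 3.14, 3.14, 3.14].

## Interface

Orientations are given as a unit quaternion [x, y, z, w].
In Python, from bench import arm gives the robot as it stands.
- The arm moves only by the tool servo_tool, never from a script. Its argument "rows" is a list that holds one entry, the list of rows, each a list of 7 numbers: the finger opening in mm, from 0 to 85.4, then the shift along the tool's x, y, z in mm, then the turn, a rotation vector about the tool's x, y, z in rad. A call has 1 to 10 rows; each row is the pose to reach, as a shift and turn from the pose commanded when the call began, along the tool's axes at that moment; what a row does not reach only later rows make up. A row lasts 1/8 s, in which the tool goes at most 62.5 mm and 10.7 degrees, less where a joint would pass 70% of its speed; a pose out of reach is approached as far as the arm can. A call with a gripper value outside its range is refused whole. The fingers move at their own pace and stop on an object; the grip force is fixed at half the most. Time passes only in rows, so rows that repeat a pose let the fingers close. It gives the time, the measured TCP pose, the force, the opening and the grip force at its end, in the units of the state.
- arm.read_state(): the state, without advancing time (a new reading comes with each control period).
- arm.get_image(name): name is "side" or "top"; returns the picture (400x640x3 uint8, red, green, blue); there is no depth.
- arm.camera_params(name): a dict with "intrinsics" (3x3 intrinsics, pixels), "R" (3x3) and "t" (3): a world point X has camera coordinates R X + t. Camera axes: x right, y down, z forward; pixel columns grow to the right and rows downward; lengths in mm; the calibration is good to about 2 mm. A picture is of the moment at which its call begins. camera_params takes no time and is no camera call.
- arm.job_done(): hands the job in; it is judged then, once.
The state is a dict: "clock": time; "joints": joint angles; "joint_vel": joint speeds; "joint_efforts": joint torques, N m; "position": TCP position; "ee_rot": TCP orientation; "contact_force": force on the tool from outside, world axes, zero at the start; "wrist_torque": the same for the moment, N m; "gripper_width": finger opening in mm; "grasp_force": force on a finger pad.
Only numpy, scipy, OpenCV 4.12 (cv2) and the standard library are available. Lean on these libraries where they do the work, as an engineer would, in place of code of your own. Each camera call takes 0.05 s, during which the arm holds its last target. There are 200 camera calls.

## Task

Stack the two loose aluminium plates squarely one on the other in the open drill jig, between its locating posts, then swing the blue hinged leaf shut over them. Take the red-handled pin out of its wooden block and push it all the way down through the hole in the leaf into the socket below; a sprung pad under the plates lifts the leaf, so finish while still holding the pin and pressing it down, with the leaf fully shut. Leave the hammer, the yellow tin and the steel offcut where they are.

Things in the scene. Friction and masses are not known exactly. Their poses are not given: they have to be found in the camera images.
- jig_nest (a point): Centre of the top of the brass pad (40 x 64 mm) when up, 20 mm above the table, in the fixed drill jig; the lower plate lies on it, its x and y along these. Jig axes: z up, +y to the hinge, -y to the pin socket, x along the hinge line. Six 8 mm posts with conical tops, 34 mm above the table, at (+-32, +-30) and (0, +-49) mm leave a plate 3 mm free all round; fingers fit between at the x sides.
- jig: The fixed drill jig; origin under the nest centre at table height, axes as jig_nest. Grey base plate 110 (x) x 205 (y) x 12 mm, its centre 5 mm to -y of the origin.
- pad (a joint): How far the sprung brass pad is pushed down (m): 0 up, limit 0.006. It needs 12 N to start moving and 18 N at 0.004, where it stands under two plates when the leaf is fully shut.
- jig_hole (a point): Centre of the mouth of the pin socket in the jig's base: steel block 34 x 34 mm, top 41.5 mm above the table, 70 mm to -y of the nest centre, round vertical hole 14.5 mm wide and 29.5 mm deep with a 2 mm chamfer. Axes as jig_nest.
- leaf (a joint): Angle (rad) of the blue hinged leaf: 0 fully shut (level), grows as it opens; starts 1.65 to 1.95 (upright or leaning back), limit 2.0. Stiff, damped hinge: stays where it is left above about 1.1 rad, sinks shut by itself below that. Unpressed on two plates it stays ajar at 0.05 to 0.08; pressing it shut at its hole takes about 6 to 8 N.
- leaf_hinge (a point): Point on the leaf's hinge axis, mid-width, 47 mm above the table, 75 mm to +y of the nest centre; axes turn with the leaf (-y along it to the free end, z out of its outer face). Leaf 60 mm wide, 10 mm thick (axis at mid-thickness), reaching 10 to 170 mm from the axis; a 30 x 30 x 6 mm foot on its inner face 75 mm from the axis. Shut, its top is 52 mm above the table.
- leaf_tip (a point): Middle of the free end edge of the leaf, on its outer (when shut, top) face, 170 mm from the hinge axis.
- leaf_hole (a point): Centre of the pin hole on the leaf's outer (when shut, top) face, 145 mm from the hinge axis; hole 14.5 mm wide, through the 10 mm leaf, 2 mm chamfer. Above jig_hole when shut.
- plate_a_center (a point): Centre of an aluminium plate 50 (x) x 84 (y) x 10 (z) mm, about 113 g, lying flat on the table; axes are the plate's.
- plate_b_center (a point): Centre of a second plate, the same as plate_a. Either may be the lower.
- pin_grip (a point): Middle of the red handle of the steel pin: handle 20 mm wide and 34 mm high, z up along the pin. Below it a flange 26 mm wide and 5 mm thick (underside 22 mm below this point), then a shank 12 mm wide, 38 mm long, its last 5 mm tapered to 6 mm. 70 g. It starts upright in the wooden block, flange on the block's top.
- pin_seat (a point): Centre of the underside of the pin's flange; rests on the leaf's top face when the pin is home.
- pin: The whole pin; origin as pin_seat.
- pinblock: Fixed wooden block 70 x 70 x 45 mm with a hole 14.5 mm wide and 42 mm deep in its top that holds the pin; origin under its centre.
- hammer: Loose hammer lying on the table, about 260 mm long, leave alone.
- tin: Yellow tin, 66 mm wide, 110 mm high, origin under its centre, leave alone.
- offcut: Bright steel offcut 100 x 40 x 40 mm, origin under its centre, leave alone.
Mind the look-alikes: they are no part of the job. What is shaped like the part that bears plate_b_center but black, orange or pink is not meant.

How it is judged:
By the outcome, as a careful person would: the job done as asked, in the order asked, and still so for the second after the job is handed in, while the arm keeps its last pose, push and grip.
It also fails if it takes over 72 s, if anything falls off the work surface, if the arm or the gripper's body presses on something with over 40 N, if the wrist force passes 120 N, or if a joint passes its speed limit or range.

## Working session

There is one attempt and no reset: what is moved stays moved. The work goes in short steps, Python scripts to look and compute and a tool call to move; the robot and the scene stay as the last step left them, time stands still between calls to the robot, and variables do not carry over. Pictures are saved under pics/ and viewed, at most 10 in all, crops included, and the job is handed in when it is done.

Besides the shell and the picture viewer there is one more tool, called after "Request:" as name([rows], argument=value, ...), one row to a line, values as JSON. servo_tool: Moves the arm, as the interface text tells. Its arguments: {"type":"object","properties":{"rows":{"type":"array"}},"required":["rows"]}

```bash
mkdir -p pics
python3 - <<'E'
from bench import arm
import cv2,numpy as np
for n in("top","side"):
    im=arm.get_image(n); cv2.imwrite(f"pics/{n}0.png",im[:,:,::-1])
    p=arm.camera_params(n); print(n,np.round(p["intrinsics"],1).tolist(),np.round(p["R"],3).tolist(),np.round(p["t"],1).tolist())
s=arm.read_state(); print(s)
E
```

```text
top [[419.4, 0.0, 317.6], [0.0, 419.4, 202.4], [0.0, 0.0, 1.0]] [[-0.015, -1.0, -0.006], [-0.982, 0.016, -0.189], [0.189, 0.003, -0.982]] [31.0, 527.3, 1060.7]
side [[377.0, 0.0, 321.5], [0.0, 377.0, 199.6], [0.0, 0.0, 1.0]] [[0.926, -0.377, -0.022], [-0.255, -0.583, -0.772], [0.278, 0.72, -0.636]] [-482.1, 190.9, 781.1]
{'clock': 0.1, 'joints': array([ 1.51463250e+00,  3.85494645e-01,  6.76191760e-03, -4.54174078e-04,
       -1.19398476e+00, -2.58582416e-01]), 'joint_vel': array([ 4.72286104e-05, -2.24078231e-03,  2.88020100e-03,  2.52735927e-03,
       -1.04699937e-03,  7.45090482e-04]), 'joint_efforts': array([-7.62512700e-04, -3.93323243e+01,  1.88927972e+01,  4.19790924e+00,
       -2.59833956e-03,  2.21642267e-06]), 'position': array([193.31202143, 593.80710863, 230.31884771]), 'ee_rot': array([ 9.87628778e-01, -1.56806985e-01, -1.12940823e-04,  9.76992140e-04]), 'contact_force': array([ 0.63193276, -0.13314659, -0.20632047]), 'wrist_torque': array([ 0.03593465,  0.00067602, -0.03045799]), 'grasp_force': 0.0, 'gripper_width': 85.22179818919376}
```

View pics/top0.png

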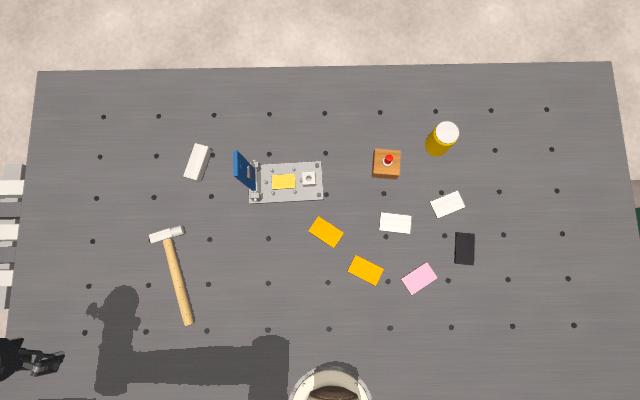

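View pics/side0.png

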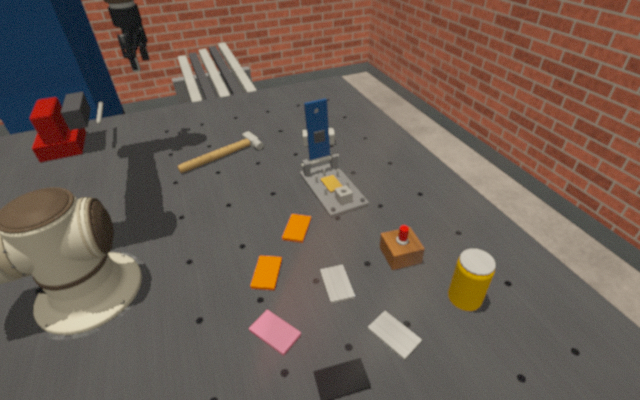

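The top view shows the jig base at about (286,182), with the blue leaf standing at its left end (hinge at x≈256). The pin is at (388,160), the white plates are at (396,223) and (447,204), the tin is at (441,138), the offcut at (197,162) and the hammer at (172,275). The side view shows the same layout, with the plates at (337,283) and (394,334) and the pin at (403,233). Next I'll enlarge both.

```bash
cat > h.py <<'E'
from bench import arm
import numpy as np,cv2
from scipy.spatial.transform import Rotation as Ro
from scipy.optimize import least_squares
P={n:{k:np.array(v,float) for k,v in arm.camera_params(n).items() if k in("intrinsics","R","t")} for n in("top","side")}
def proj(n,X):
    p=P[n]; c=np.atleast_2d(X)@p["R"].T+p["t"]; c=c@p["intrinsics"].T; return c[:,:2]/c[:,2:]
def ray(n,uv):
    p=P[n]; o=-p["R"].T@p["t"]; d=p["R"].T@np.linalg.solve(p["intrinsics"],[uv[0],uv[1],1]); return o,d/np.linalg.norm(d)
def atz(n,uv,z):
    o,d=ray(n,uv); return o+d*(z-o[2])/d[2]
def tri(a,b):
    f=lambda X:np.r_[proj("top",X)[0]-a,proj("side",X)[0]-b]
    r=least_squares(f,atz("top",a,20)); return r.x,np.abs(r.fun).max()
def crop(n,x0,y0,x1,y1,s,out,im=None):
    im=arm.get_image(n) if im is None else im
    cv2.imwrite(out,cv2.resize(im[y0:y1,x0:x1,::-1],None,fx=s,fy=s,interpolation=cv2.INTER_CUBIC))
E
python3 - <<'E'
from h import *
t=arm.get_image("top");s=arm.get_image("side")
crop("top",228,140,328,210,8,"pics/topjig.png",t)
crop("side",290,90,380,220,5,"pics/sidejig.png",s)
for n,im in(("top",t),("side",s)):
    hsv=cv2.cvtColor(im,cv2.COLOR_RGB2HSV)
    m=((hsv[...,1]<45)&(hsv[...,2]>185)).astype(np.uint8)
    red=(((hsv[...,0]<6)|(hsv[...,0]>174))&(hsv[...,1]>180)&(hsv[...,2]>100)).astype(np.uint8)
    for nm,mm in(("white",m),("red",red)):
        k,l,st,c=cv2.connectedComponentsWithStats(mm)
        for i in range(1,k):
            if 15<st[i,4]<2500:
                pts=np.argwhere(l==i)[:,::-1].astype(np.float32)
                r=cv2.minAreaRect(pts)
                print(n,nm,st[i].tolist(),c[i].round(1),[np.round(v,1).tolist() if not np.isscalar(v) else round(v,1) for v in r])
E
```

```text
top white [436, 121, 23, 22, 402] [446.8 131.7] [[447.0, 131.5], [21.0, 22.0], 90.0]
top white [183, 143, 25, 37, 500] [195.2 161.1] [[195.3, 160.9], [14.0, 36.0], 19.7]
top white [383, 158, 9, 8, 19] [386.  162.9] [[386.2, 162.5], [8.9, 5.6], 29.7]
top white [249, 161, 74, 42, 1896] [290.  182.4] [[284.8, 181.8], [38.0, 73.7], 86.7]
top white [254, 162, 4, 5, 17] [255.8 163.8] [[255.5, 164.0], [4.0, 3.0], 90.0]
top white [430, 191, 35, 27, 551] [447.3 204. ] [[447.2, 204.0], [18.3, 30.4], 67.6]
top white [1, 198, 16, 4, 60] [  8.9 199.6] [[8.5, 199.5], [3.0, 15.0], 90.0]
top white [379, 212, 33, 22, 562] [395.  222.6] [[395.1, 222.6], [31.3, 18.1], 6.3]
top white [0, 220, 19, 20, 348] [  8.3 229.7] [[9.0, 229.5], [19.0, 18.0], 90.0]
top white [149, 226, 34, 17, 291] [164.8 233.9] [[165.1, 233.7], [9.3, 33.2], 72.9]
top white [0, 241, 12, 6, 63] [  5.5 243.5] [[5.5, 243.5], [5.0, 11.0], 90.0]
top white [0, 264, 9, 5, 45] [  4. 266.] [[4.0, 266.0], [4.0, 8.0], 90.0]
top white [0, 270, 13, 68, 518] [  3.9 298.7] [[6.0, 303.5], [67.0, 12.0], 90.0]
top white [308, 369, 6, 7, 18] [310.7 3
[... 829 characters left out ...]
[74.4, 223.6], [6.4, 23.2], 6.3]
side white [4, 242, 7, 7, 17] [  6.4 245.1] [[6.5, 245.5], [8.5, 2.8], 45.0]
side white [461, 249, 34, 25, 629] [477.3 261. ] [[477.3, 261.0], [34.7, 22.5], 21.8]
side white [110, 253, 23, 10, 136] [120.1 257.8] [[120.5, 258.5], [23.0, 8.0], 14.0]
side white [322, 266, 32, 35, 723] [336.9 282.9] [[337.1, 282.7], [34.2, 23.1], 71.6]
side white [47, 305, 75, 27, 785] [ 81.8 320.5] [[84.8, 319.6], [17.0, 77.4], 76.0]
side white [369, 312, 51, 45, 1070] [394.7 333.9] [[394.4, 333.0], [47.8, 24.0], 40.4]
side red [30, 98, 49, 53, 1064] [ 48.1 124.6] [[52.5, 121.9], [49.1, 47.6], 80.3]
side red [399, 225, 9, 16, 105] [403.2 232.2] [[403.3, 232.5], [7.8, 15.0], 7.1]
```

View pics/topjig.png

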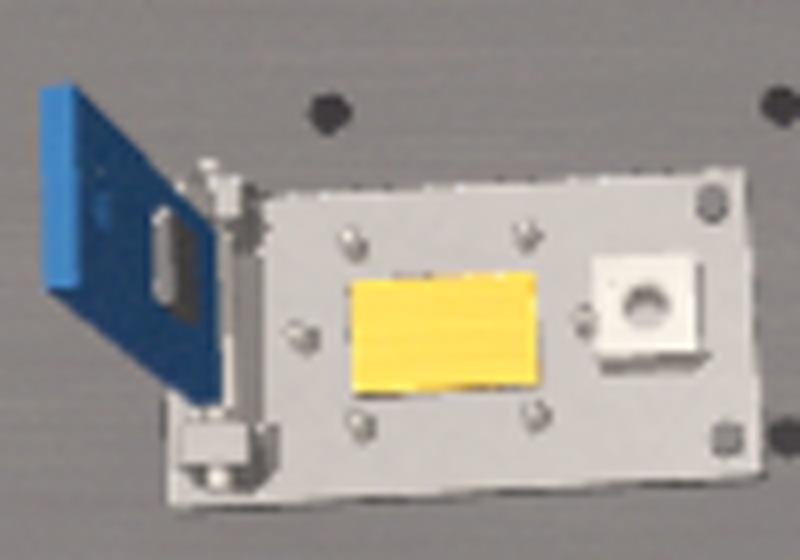

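View pics/sidejig.png

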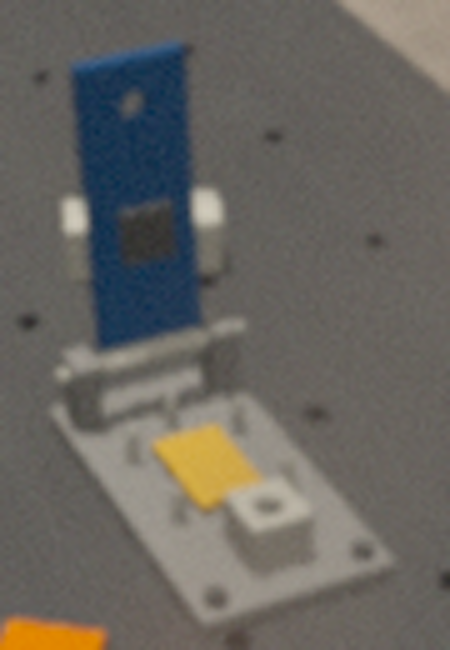

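The top crop gives the brass pad corners (350,281),(535,272),(541,384),(352,394), the socket hole (646,304) and six post tops. The side crop gives the hole (268,505), the leaf tip edge from (73,65) to (183,42) and the base corners. I'll fit the jig pose and leaf angle to these, and triangulate the plates and pin.

```bash
cat > fit.py <<'E'
from h import *
T=lambda a:np.array([228,140])+(np.array(a)+.5)/8-.5
S=lambda a:np.array([290,90])+(np.array(a)+.5)/5-.5
obs=[("top",T(u),X) for u,X in [((350,281),(20,32,20)),((535,272),(20,-32,20)),((541,384),(-20,-32,20)),((352,394),(-20,32,20)),
 ((646,304),(0,-70,41.5)),((353,238),(32,30,33)),((527,233),(32,-30,33)),((300,334),(0,49,33)),((362,422),(-32,30,33)),((537,410),(-32,-30,33)),((583,318),(0,-49,33)),
 ((168,505),(-55,97.5,12)),((762,470),(-55,-107.5,12)),((742,170),(55,-107.5,12))]]
obs+=[("side",S(u),X) for u,X in [((153,443),(-20,32,20)),((214,424),(20,32,20)),((268,505),(0,-70,41.5)),((55,410),(-55,97.5,12)),((247,392),(55,97.5,12)),((395,562),(55,-107.5,12)),((207,620),(-55,-107.5,12))]]
def W(q,X): 
    c,s=np.cos(q[2]),np.sin(q[2]); return np.array([q[0]+c*X[0]-s*X[1],q[1]+s*X[0]+c*X[1],X[2]+q[3]])
f=lambda q:np.concatenate([proj(n,W(q,X))[0]-u for n,u,X in obs])
r=least_squares(f,[450,60,0.04,0],loss="soft_l1"); q=r.x
print("jig",q.round(3)); print(f(q).reshape(-1,2).round(1).tolist())
for n in("top","side"):
    ob=[o for o in obs if o[0]==n]
    g=lambda q:np.concatenate([proj(n,W(np.r_[q,0],X))[0]-u for n,u,X in ob])
    print(n,"only",least_squares(g,[450,60,0.04],loss="soft_l1").x.round(3))
print("hole tri",tri(T((646,304)),S((268,505))),W(q,(0,-70,41.5)))
def L(a,x,d,o): # leaf pt, d from axis, o outward
    return W(q,(x,75-d*np.cos(a)+o*np.sin(a),47+d*np.sin(a)+o*np.cos(a)))
# shut: outward=+z; opening rotates -y -> +z, +z -> +y
lo=[("top",T((75,88)),(30,170,-5)),("top",T((80,290)),(-30,170,-5)),("side",S((75,70)),(-30,170,-5)),("side",S((183,48)),(30,170,-5)),("side",S((132,102)),(0,145,-5)),("side",S((146,233)),(0,75,-11))]
g=lambda a:np.concatenate([proj(n,L(a[0],*X))[0]-u for n,u,X in lo])
a=least_squares(g,[1.8]).x; print("leaf",a,g(a).reshape(-1,2).round(1).tolist())
print("tip",L(a[0],0,170,5),"hinge",W(q,(0,75,47)))
for nm,c,s_ in(("A",(395.1,222.6),(336.9,282.8)),("B",(447.2,204),(394.6,333.5))):
    X,e=tri(c,s_); print(nm,X.round(1),round(e,2),"z10:",atz("top",c,10).round(1),atz("side",s_,10).round(1))
for nm,w in(("A",((395.1,222.6),(31.3,18.1),6.3)),("B",((447.2,204),(18.3,30.4),67.6))):
    b=cv2.boxPoints(w); R=np.array([atz("top",u,10)[:2] for u in b]); 
    e=[R[1]-R[0],R[2]-R[1]]; e.sort(key=np.linalg.norm); print(nm,"long axis deg",np.degrees(np.arctan2(e[1][1],e[1][0])),[np.linalg.norm(v).round(1) for v in e])
X,e=tri((388.3,158.5),(403.2,232.2)); print("pin",X.round(1),e)
np.save("jig.npy",q)
E
python3 fit.py
```

```text
jig [595.479 116.477  12.605   1.189]
[[0.0, -0.3], [0.1, -0.5], [-0.0, -0.3], [0.3, -0.3], [0.1, -0.1], [-0.3, -0.5], [-0.1, -1.0], [-0.3, -0.7], [-0.6, -0.6], [-0.4, -0.3], [0.4, -0.7], [0.2, 0.2], [0.6, 0.5], [0.8, -0.6], [-1.0, 0.3], [-0.0, 0.4], [-0.6, 0.5], [-1.9, 0.1], [-5.5, -5.8], [-0.2, 0.5], [-1.6, 1.4]]
top only [594.637 116.695   6.325]
side only [599.835 118.3     6.307]
hole tri (array([598.73951019,  46.5582751 ,  43.70568647]), np.float64(0.3968507154650638)) [598.20957567  46.52989258  42.68855479]
leaf [1.68333278] [[-0.3, -0.8], [-0.5, -0.8], [-0.3, 0.6], [-0.2, 0.4], [-0.0, 1.4], [0.1, 1.1]]
tip [591.61492256 215.46043622 216.55171643] hinge [592.55342316 191.41953313  48.18855479]
A [ 477.8 -187.3    9.8] 0.56 z10: [ 476.2 -187.    10. ] [ 478.6 -187.6   10. ]
B [ 527.3 -332.6   10.4] 0.74 z10: [ 525.3 -332.1   10. ] [ 528.4 -332.5   10. ]
A long axis deg -97.32777134054737 [np.float64(49.9), np.float64(85.0)]
B long axis deg -68.52741350239192 [np.float64(50.1), np.float64(85.4)]
pin [ 639.6 -166.4   72.8] 0.3212578802265966
```

Jig: nest at about (596.5,116.5), yaw 2.2°. The leaf is at 1.68 rad. Plates A and B are at about (477.5,-187) and (527.3,-332.5). Triangulated heights (9.8 and 10.4 mm) agree with the text. I'll write a helper that turns targets into tool-frame shifts, then head for plate A.

```bash
cat > go.py <<'E'
# usage: go.py x y z heading_deg [more targets of 4] : shifts from commanded pose; "-s" saves last as commanded
import sys,json,os,numpy as np
a=[v for v in sys.argv[1:] if v!="-s"]
c=json.load(open("cmd.json")) if os.path.exists("cmd.json") else [193.484,594.275,231.312,-18.04]
h=np.radians(c[3]); tx=np.array([np.cos(h),np.sin(h)]); ty=np.array([np.sin(h),-np.cos(h)])
for i in range(0,len(a),4):
    x,y,z,hd=map(float,a[i:i+4]); d=np.array([x,y])-c[:2]
    s=[round(float(d@tx),1),round(float(d@ty),1),round(c[2]-z,1),0,0,round(float(np.radians(c[3]-hd)),3)]
    print(s)
    p=np.array(c[:2])+s[0]*tx+s[1]*ty; last=[p[0],p[1],c[2]-s[2],c[3]-np.degrees(s[5])]
if "-s" in sys.argv: json.dump(last,open("cmd.json","w"))
E
python3 go.py -s 380 210 200 -57; python3 go.py -s 477.5 -187.2 70 -97.3; python3 go.py 477.5 -187.2 1 -97.3
```

```text
[296.3, 307.6, 31.3, 0, 0, 0.68]
[386.3, 134.5, 130.0, 0, 0, 0.703]
[0.0, 0.0, 69.0, 0, 0, 0.0]
```

Request:
servo_tool([
  [[72, 30, 31, 3, 0, 0, 0.07], [72, 60, 62, 6, 0, 0, 0.14], [72, 90, 93, 9, 0, 0, 0.21], [72, 120, 124, 12, 0, 0, 0.28], [72, 150, 155, 15, 0, 0, 0.35], [72, 180, 186, 18, 0, 0, 0.42], [72, 210, 217, 21, 0, 0, 0.49], [72, 240, 248, 25, 0, 0, 0.56], [72, 270, 280, 28, 0, 0, 0.63], [72, 296.3, 307.6, 31.3, 0, 0, 0.68]],
])

```text
clock: 1.45
position: [380.3, 208.6, 200.0]
ee_rot: [0.878, -0.478, 0.0, -0.0]
contact_force: [-0.5, 0.7, -0.1]
gripper_width: 72.1
grasp_force: 0.0
```

Request:
servo_tool([
  [[72, 40, 14, 13, 0, 0, 0.08], [72, 80, 28, 26, 0, 0, 0.16], [72, 125, 43, 39, 0, 0, 0.24], [72, 170, 58, 52, 0, 0, 0.32], [72, 215, 74, 65, 0, 0, 0.4], [72, 260, 90, 78, 0, 0, 0.48], [72, 305, 106, 95, 0, 0, 0.56], [72, 350, 122, 115, 0, 0, 0.64], [72, 386.3, 134.5, 130, 0, 0, 0.703], [72, 386.3, 134.5, 130, 0, 0, 0.703]],
])

```text
clock: 2.7
position: [477.0, -189.2, 68.4]
ee_rot: [-0.659, 0.752, 0.001, -0.001]
contact_force: [0.2, 1.0, -0.4]
gripper_width: 71.6
grasp_force: 0.0
```

Run:
```python
from h import *
s=arm.read_state(); print(s["clock"],s["position"].round(1),s["ee_rot"].round(4),s["contact_force"].round(1),s["gripper_width"])
t=arm.get_image("top");d=arm.get_image("side")
def z(im,x,y):return cv2.resize(im[y:y+75,x:x+75,::-1],None,fx=5,fy=5,interpolation=cv2.INTER_CUBIC)
c1=proj("top",s["position"])[0].round().astype(int);c2=proj("side",s["position"])[0].round().astype(int)
o1=c1-[37,37];o2=c2-[37,37];print(o1,o2,proj("top",s["position"]),proj("side",s["position"]))
cv2.imwrite("pics/a1.png",np.hstack([z(t,*o1),z(d,*o2)]))
```

```text
2.7 [ 477.  -189.2   68.4] [-0.6592  0.7519  0.001  -0.001 ] [ 0.2  1.  -0.4] 71.62342600752545
[363 182] [300 228] [[399.90467942 219.07805644]] [[336.6165864  264.73205111]]
```

View pics/a1.png

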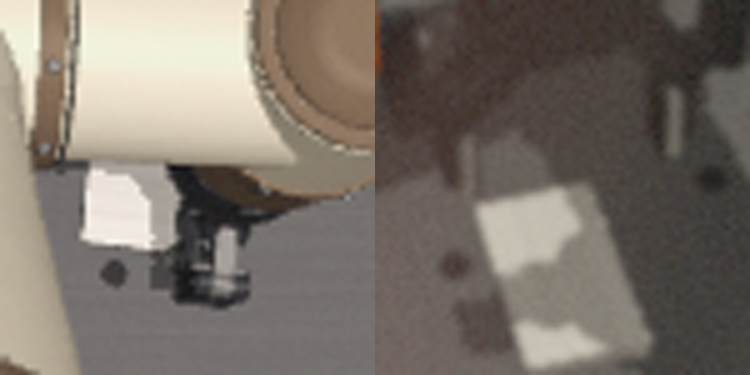

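The right half shows the open fingers straddling plate A, with finger tips at side pixels of about (318,266) and (360,260). The plate is centred between them. Descend, grip and lift.

Request:
servo_tool([
  [[72, 0, 0, 25, 0, 0, 0], [72, 0, 0, 50, 0, 0, 0], [72, 0, 0, 65, 0, 0, 0], [72, 0, 0, 69, 0, 0, 0], [72, 0, 0, 69, 0, 0, 0], [40, 0, 0, 69, 0, 0, 0], [40, 0, 0, 69, 0, 0, 0], [40, 0, 0, 69, 0, 0, 0], [40, 0, 0, 69, 0, 0, 0]],
])

```text
clock: 3.92
position: [478.1, -187.2, 2.3]
ee_rot: [-0.661, 0.75, -0.001, 0.001]
contact_force: [-1.3, 1.6, 4.8]
gripper_width: 47.8
grasp_force: 61.1
```

```bash
python3 go.py -s 477.5 -187.2 1 -97.3;  cat cmd.json
python3 - <<'E'
from bench import arm
s=arm.read_state(); print(s["clock"],s["position"].round(1),s["contact_force"].round(1),s["gripper_width"],s["grasp_force"])
E
python3 go.py 477.5 -187.2 90 -97.3 596.5 116.5 75 -87.8
```

```text
[0.0, 0.0, 69.0, 0, 0, 0.0]
[477.54524878039933, -187.19631382397864, 1.0120000000000005, -97.28006306659285]3.925 [ 478.1 -187.2    2.3] [-1.3  1.6  4.8] 47.82639071873764 61.12096309661865
[0.0, 0.0, -89.0, 0, 0, 0.0]
[-316.3, -79.5, -74.0, 0, 0, -0.165]
```

Request:
servo_tool([
  [[40, 0, 0, -40, 0, 0, 0], [40, -30, -7, -80, 0, 0, 0], [40, -80, -20, -89, 0, 0, -0.04], [40, -135, -34, -89, 0, 0, -0.08], [40, -190, -48, -89, 0, 0, -0.12], [40, -245, -62, -85, 0, 0, -0.165], [40, -290, -73, -78, 0, 0, -0.165], [40, -310, -78, -74, 0, 0, -0.165], [40, -316.3, -79.5, -74, 0, 0, -0.165], [40, -316.3, -79.5, -74, 0, 0, -0.165]],
])

```text
clock: 5.18
position: [596.1, 115.7, 75.1]
ee_rot: [0.72, -0.694, -0.0, 0.0]
contact_force: [-0.5, -0.2, -1.8]
gripper_width: 47.7
grasp_force: 62.8
```

```bash
python3 go.py -s 596.5 116.5 75 -87.8
python3 - <<'E'
from h import *
s=arm.read_state(); print(s["clock"],s["position"].round(1),s["ee_rot"].round(4),s["contact_force"].round(1),s["gripper_width"])
t=arm.get_image("top");d=arm.get_image("side")
z=lambda im,x,y:cv2.resize(im[y:y+70,x:x+70,::-1],None,fx=5.7,fy=5.7,interpolation=cv2.INTER_CUBIC)
# overlay projected plate (bottom z = TCP-2) in side
h=np.radians(-87.8);tx=np.array([np.cos(h),np.sin(h),0]);ty=np.array([np.sin(h),-np.cos(h),0])
for dz in(-2.3,7.7):
  print(dz,[proj("side",s["position"]+a*42*tx+b*25*ty+[0,0,dz])[0].round(1).tolist() for a,b in((1,1),(1,-1),(-1,-1),(-1,1))])
print(proj("side",s["position"]),proj("top",s["position"]))
cv2.imwrite("pics/a2.png",np.hstack([z(t,250,140),z(d,290,130)]))
E
```

```text
[-316.3, -79.5, -74.0, 0, 0, -0.165]
5.175 [596.1 115.7  75.1] [ 7.202e-01 -6.938e-01 -1.000e-04  3.000e-04] [-0.5 -0.2 -1.8] 47.74263132801801
-2.3 [[329.2, 178.3], [346.9, 173.2], [332.7, 157.0], [315.8, 161.5]]
7.7 [[329.2, 175.0], [347.0, 170.0], [332.7, 153.8], [315.7, 158.4]]
[[331.01244347 166.48848989]] [[281.72771545 175.60064131]]
```

View pics/a2.png

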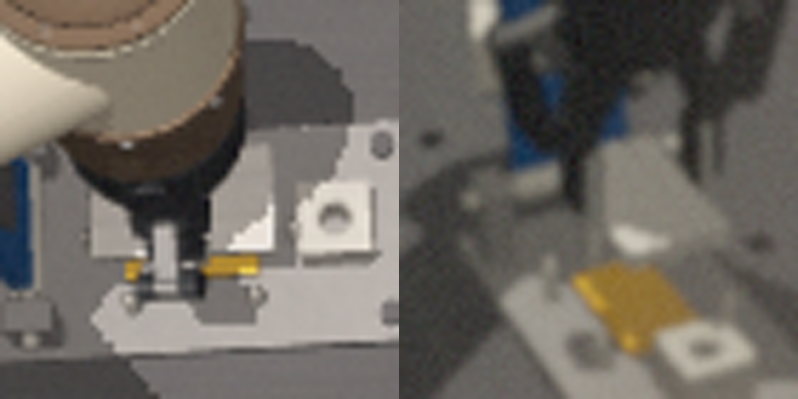

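The plate hangs level over the pad. In the top crop its edges run x=91..273 and its low-x edge lies at y≈250; in the side crop its front right corner is at (728,228). I'll check these against the predicted outline to estimate the camera bias.

Run:
```python
from h import *
p=arm.read_state()["position"]
h=np.radians(-87.8);tx=np.array([np.cos(h),np.sin(h),0]);ty=np.array([np.sin(h),-np.cos(h),0])
C=lambda a,b,dz:p+a*42*tx+b*25*ty+[0,0,dz]
print(ty)
for dz in(-2.3,7.7): print(dz,[((proj("top",C(a,1,dz))[0]-[250,140]+.5)*5.7).round(0).tolist() for a in(1,-1)],((proj("side",C(1,-1,dz))[0]-[290,130]+.5)*5.7+[399,0]).round(),((proj("side",C(1,1,dz))[0]-[290,130]+.5)*5.7+[399,0]).round())
```

```text
[-0.99926292 -0.03838781  0.        ]
-2.3 [[279.0, 255.0], [96.0, 265.0]] [727. 249.] [626. 278.]
7.7 [[278.0, 250.0], [93.0, 260.0]] [727. 231.] [626. 260.]
```

Request:
servo_tool([
  [[40, 0, 0, 15, 0, 0, 0], [40, 0, 0, 30, 0, 0, 0], [40, 0, 0, 35, 0, 0, 0], [40, 0, 0, 35, 0, 0, 0], [40, 0, 0, 35, 0, 0, 0]],
])

```text
clock: 5.9
position: [596.9, 116.6, 40.2]
ee_rot: [0.72, -0.693, 0.0, -0.0]
contact_force: [-0.2, -0.2, -1.6]
gripper_width: 47.9
grasp_force: 62.8
```

```bash
python3 go.py -s 596.5 116.5 40 -87.8
python3 - <<'E'
from h import *
s=arm.read_state(); p=s["position"]; print(s["clock"],p.round(1),s["contact_force"].round(1))
t=arm.get_image("top");d=arm.get_image("side")
k=9
def z(im,x,y,w,h):return cv2.resize(im[y:y+h,x:x+w,::-1],None,fx=k,fy=k,interpolation=cv2.INTER_CUBIC)
cv2.imwrite("pics/a3.png",np.hstack([z(t,258,160,44,44),z(d,306,140,44,44)]))
q=np.load("jig.npy");h=np.radians(-87.8);tx=np.array([np.cos(h),np.sin(h),0]);ty=np.array([np.sin(h),-np.cos(h),0])
def pr(n,X):
    o,off=((258,160),0) if n=="top" else((306,140),44*k)
    u=(proj(n,X)[0]-o+.5)*k; return [round(u[0]+off),round(u[1])]
C=lambda a,b,dz:p+a*42*tx+b*25*ty+[0,0,dz]
for dz in(-2.3,7.7): print(dz,"top lowx edge",[pr("top",C(a,1,dz)) for a in(1,-1)],"highx",pr("top",C(1,-1,dz)),"side",[pr("side",C(a,b,dz)) for a,b in((1,-1),(1,1),(-1,1))])
E
```

```text
[-0.0, -0.0, 35.0, 0, 0, -0.0]
5.9 [596.9 116.6  40.2] [-0.2 -0.2 -1.6]
-2.3 top lowx edge [[369, 247], [89, 262]] highx [362, 86] side [[767, 399], [612, 445], [493, 292]]
7.7 top lowx edge [[367, 239], [85, 254]] highx [360, 77] side [[768, 371], [611, 417], [492, 265]]
```

View pics/a3.png

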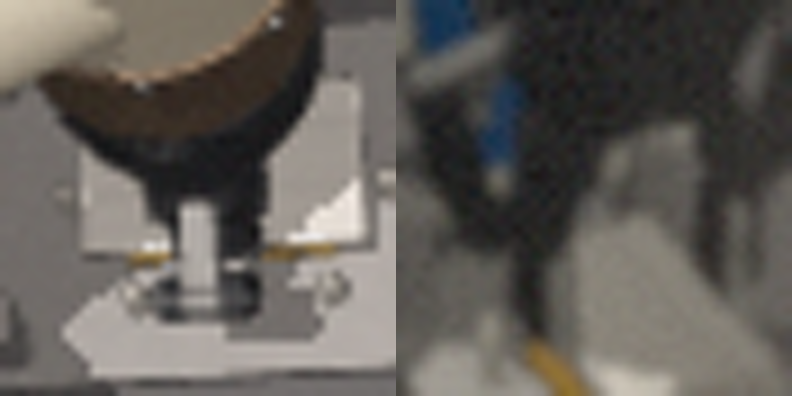

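The low-x pad edge shows below the plate edge by about 12 crop px, and the posts show the same offset. So the plate sits about 4 mm too far in +x; in y it is within 0.5 mm. I'll shift it and recheck by counting the visible pad pixels.

```bash
python3 go.py -s 592.5 116.2 40 -87.8
```

```text
[0.1, 4.0, 0.0, 0, 0, -0.0]
```

Request:
servo_tool([
  [[40, 0.1, 4, 0, 0, 0, 0], [40, 0.1, 4, 0, 0, 0, 0], [40, 0.1, 4, 0, 0, 0, 0], [40, 0.1, 4, 0, 0, 0, 0]],
])

```text
clock: 6.5
position: [592.6, 116.3, 40.1]
ee_rot: [0.72, -0.694, 0.0, -0.0]
contact_force: [0.3, -0.5, -0.8]
gripper_width: 47.7
grasp_force: 62.8
```

Run:
```python
from h import *
s=arm.read_state(); p=s["position"]; print(s["clock"],p.round(1),s["contact_force"].round(1))
t=arm.get_image("top")
for n in("a3","now"):
    im=t
    if n=="now":
        hsv=cv2.cvtColor(im,cv2.COLOR_RGB2HSV)[170:205,255:305]; m=(abs(hsv[...,0].astype(int)-24)<7)&(hsv[...,1]>110)&(hsv[...,2]>80)
        print(m.sum(),np.argwhere(m)[:,::-1].tolist()[:40])
# low-x edge profile at plate columns
for c in (270,272,292,294,296): print(c,cv2.cvtColor(t,cv2.COLOR_RGB2GRAY)[182:196,c].tolist(), t[182:196,c,2].tolist())
```

```text
6.5 [592.6 116.3  40.1] [ 0.3 -0.5 -0.8]
0 []
270 [152, 148, 155, 157, 156, 154, 156, 133, 103, 110, 116, 168, 171, 173] [144, 141, 146, 149, 146, 147, 147, 126, 97, 105, 113, 161, 165, 166]
272 [153, 150, 155, 156, 154, 153, 155, 120, 106, 115, 189, 145, 127, 158] [144, 141, 148, 148, 145, 145, 146, 113, 101, 109, 177, 136, 119, 151]
292 [148, 155, 156, 161, 220, 221, 133, 115, 169, 174, 170, 112, 114, 113] [140, 146, 148, 152, 210, 212, 125, 111, 163, 167, 164, 107, 110, 108]
294 [150, 163, 221, 223, 224, 219, 118, 117, 162, 173, 139, 126, 158, 173] [141, 154, 210, 213, 213, 210, 110, 110, 153, 163, 129, 118, 151, 166]
296 [158, 220, 224, 222, 222, 223, 99, 119, 168, 116, 110, 156, 174, 173] [150, 211, 215, 213, 213, 215, 95, 115, 161, 111, 105, 148, 167, 168]
```

The pad is now hidden and the edges line up. Lowering onto the pad.

Request:
servo_tool([
  [[40, 0, 0, 5, 0, 0, 0], [40, 0, 0, 10, 0, 0, 0], [40, 0, 0, 14, 0, 0, 0], [40, 0, 0, 17, 0, 0, 0], [40, 0, 0, 17, 0, 0, 0]],
])

```text
clock: 7.18
position: [592.5, 116.3, 22.8]
ee_rot: [0.72, -0.694, -0.0, 0.0]
contact_force: [-0.4, -0.0, -1.8]
gripper_width: 47.8
grasp_force: 62.8
```

Request:
servo_tool([
  [[40, 0, 0, 18, 0, 0, 0], [40, 0, 0, 18.5, 0, 0, 0], [40, 0, 0, 18.5, 0, 0, 0], [66, 0, 0, 18.5, 0, 0, 0], [66, 0, 0, 18.5, 0, 0, 0], [66, 0, 0, 10, 0, 0, 0], [72, 0, 0, -10, 0, 0, 0], [72, 0, 0, -40, 0, 0, 0], [72, 0, 0, -60, 0, 0, 0], [72, 0, 0, -60, 0, 0, 0]],
])

```text
clock: 8.43
position: [593.5, 116.6, 84.1]
ee_rot: [0.72, -0.693, 0.001, -0.001]
contact_force: [0.8, -0.5, 0.0]
gripper_width: 72.2
grasp_force: 0.0
```

```bash
python3 go.py -s 592.5 116.2 100 -87.8; python3 go.py -s 526.3 -332.5 70 -68.5;  python3 go.py -s 526.3 -332.5 1.5 -68.5
```

```text
[0.0, -0.0, -60.0, 0, 0, -0.0]
[445.9, 83.2, 30.0, 0, 0, -0.337]
[0.0, -0.0, 68.5, 0, 0, -0.0]
```

Request:
servo_tool([
  [[72, 0, 0, 0, 0, 0, 0], [72, 0, 0, 0, 0, 0, 0]],
])

```text
clock: 8.68
position: [591.8, 115.9, 81.5]
ee_rot: [0.72, -0.694, -0.001, 0.001]
contact_force: [-0.0, 0.7, -0.3]
gripper_width: 72.2
grasp_force: 0.0
```

I made a mistake here. That call's shift counted from z=23, not z=40, so the fingers pushed the plate down further than I intended. I'll correct the commanded pose, move over plate B and inspect the jig.

```bash
echo '[592.5,116.2,83.0,-87.8]'>cmd.json; python3 go.py -s 526.3 -332.5 70 -68.5
```

```text
[445.8, 83.4, 13.0, 0, 0, -0.337]
```

Request:
servo_tool([
  [[72, 40, 8, 0, 0, 0, -0.03], [72, 90, 17, 0, 0, 0, -0.07], [72, 145, 27, 0, 0, 0, -0.11], [72, 200, 37, 0, 0, 0, -0.15], [72, 255, 48, 0, 0, 0, -0.19], [72, 310, 58, 0, 0, 0, -0.23], [72, 365, 68, 0, 0, 0, -0.28], [72, 415, 77, 6, 0, 0, -0.337], [72, 445.9, 83.2, 13, 0, 0, -0.337], [72, 445.9, 83.2, 13, 0, 0, -0.337]],
])

```text
clock: 9.93
position: [524.7, -334.3, 68.0]
ee_rot: [0.825, -0.565, -0.002, 0.0]
contact_force: [0.6, 0.3, -0.7]
gripper_width: 72.3
grasp_force: 0.0
```

Run:
```python
from h import *
s=arm.read_state(); p=s["position"]; print(s["clock"],p.round(1),s["ee_rot"].round(3),s["contact_force"].round(1))
t=arm.get_image("top");d=arm.get_image("side")
def z(im,x,y,w,h,k=8):return cv2.resize(im[y:y+h,x:x+w,::-1],None,fx=k,fy=k,interpolation=cv2.INTER_CUBIC)
cv2.imwrite("pics/a4.png",np.hstack([z(t,262,155,50,50),z(d,305,160,50,50)]))
```

```text
9.925 [ 524.7 -334.3   68. ] [ 0.825 -0.565 -0.002  0.   ] [ 0.6  0.3 -0.7]
```

View pics/a4.png

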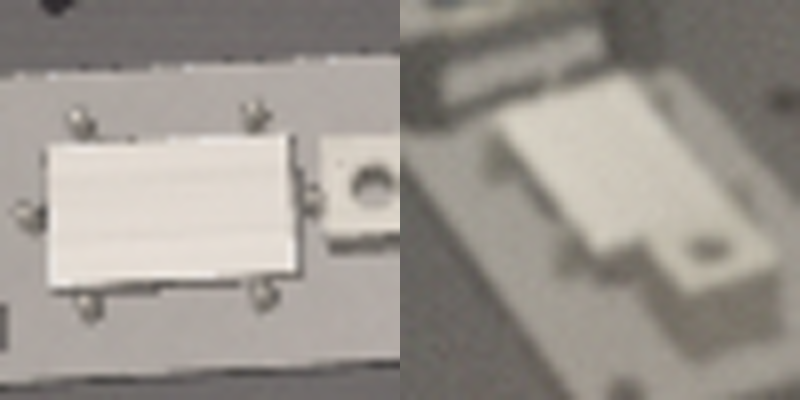

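Plate A lies flat and square between the six posts: plate x 47..297, y 139..279, posts midway around it, offset under 1 mm. Now grip plate B.

Request:
servo_tool([
  [[72, -0.4, 0.9, 25, 0, 0, 0], [72, -0.4, 0.9, 50, 0, 0, 0], [72, -0.4, 0.9, 64, 0, 0, 0], [72, -0.4, 0.9, 68, 0, 0, 0], [72, -0.4, 0.9, 68, 0, 0, 0], [40, -0.4, 0.9, 68, 0, 0, 0], [40, -0.4, 0.9, 68, 0, 0, 0], [40, -0.4, 0.9, 68, 0, 0, 0], [40, -0.4, 0.9, 68, 0, 0, 0]],
])

```text
clock: 11.15
position: [526.1, -332.8, 3.6]
ee_rot: [0.827, -0.563, 0.001, -0.0]
contact_force: [-1.8, 1.2, 5.8]
gripper_width: 47.4
grasp_force: 61.6
```

```bash
python3 go.py -s 525.3 -332.5 2 -68.5; cat cmd.json; python3 go.py -s 592.8 116.5 62 -87.8
```

```text
[-0.3, 0.9, 68.0, 0, 0, 0.0]
[525.3274395768835, -332.52382072351406, 2.0, -68.49132230409126][-393.0, -227.4, -60.0, 0, 0, 0.337]
```

Request:
servo_tool([
  [[40, 0, 0, -50, 0, 0, 0], [40, -35, -20, -90, 0, 0, 0.02], [40, -85, -49, -98, 0, 0, 0.06], [40, -135, -78, -98, 0, 0, 0.11], [40, -185, -107, -98, 0, 0, 0.16], [40, -235, -136, -98, 0, 0, 0.21], [40, -285, -165, -95, 0, 0, 0.26], [40, -335, -194, -85, 0, 0, 0.31], [40, -380, -220, -70, 0, 0, 0.337], [40, -393, -227.4, -60, 0, 0, 0.337]],
])

```text
clock: 12.4
position: [592.9, 119.4, 61.1]
ee_rot: [0.721, -0.692, -0.0, -0.0]
contact_force: [-0.1, -0.4, -2.2]
gripper_width: 47.4
grasp_force: 62.3
```

Request:
servo_tool([
  [[40, 0, 0, 6, 0, 0, 0], [40, 0, 0, 12, 0, 0, 0], [40, 0, 0, 12, 0, 0, 0], [40, 0, 0, 12, 0, 0, 0]],
])

```text
clock: 12.9
position: [593.3, 115.5, 50.5]
ee_rot: [0.72, -0.694, 0.0, -0.0]
contact_force: [-0.3, -1.1, -1.3]
gripper_width: 47.1
grasp_force: 62.3
```

```bash
python3 go.py -s 592.8 116.5 50 -87.8
python3 - <<'E'
from h import *
s=arm.read_state(); p=s["position"]; print(s["clock"],p.round(1),s["ee_rot"].round(3),s["contact_force"].round(1))
t=arm.get_image("top")
print(p, "plate ends predicted cols", [proj("top",p+[a*.038,a*-.999,5])[0].round(1).tolist() for a in(42,-42)])
g=cv2.cvtColor(t,cv2.COLOR_RGB2GRAY)
for r in(178,182,184): print(r,"L",g[r,262:272].tolist(),"R",g[r,294:304].tolist())
E
```

```text
[-0.0, 0.0, 12.0, 0, 0, 0.0]
12.9 [593.3 115.5  50.5] [ 0.72  -0.694  0.    -0.   ] [-0.3 -1.1 -1.3]
[593.25210441 115.5372105   50.48492162] plate ends predicted cols [[298.2, 177.6], [266.7, 179.3]]
178 L [112, 113, 114, 114, 90, 156, 153, 89, 49, 31] R [154, 155, 155, 154, 113, 113, 104, 111, 189, 213]
182 L [113, 113, 106, 109, 108, 154, 151, 153, 151, 151] R [164, 166, 223, 226, 175, 123, 111, 146, 195, 215]
184 L [112, 113, 114, 110, 106, 158, 159, 159, 159, 158] R [226, 225, 225, 225, 179, 124, 115, 173, 164, 169]
```

The plate is centred to within half a pixel. Lowering onto plate A.

Request:
servo_tool([
  [[40, 0, 0, 5, 0, 0, 0], [40, 0, 0, 10, 0, 0, 0], [40, 0, 0, 14, 0, 0, 0], [40, 0, 0, 16, 0, 0, 0], [40, 0, 0, 16, 0, 0, 0]],
])

```text
clock: 13.58
position: [593.0, 116.6, 33.9]
ee_rot: [0.72, -0.694, 0.0, 0.0]
contact_force: [-0.7, 0.2, -1.2]
gripper_width: 47.3
grasp_force: 62.3
```

Request:
servo_tool([
  [[40, 0, 0, 1, 0, 0, 0], [40, 0, 0, 1.5, 0, 0, 0], [40, 0, 0, 1.5, 0, 0, 0]],
])

```text
clock: 13.95
position: [593.2, 116.7, 33.6]
ee_rot: [0.721, -0.693, 0.0, -0.0]
contact_force: [-2.5, 0.8, 5.3]
gripper_width: 47.6
grasp_force: 63.1
```

Request:
servo_tool([
  [[66, 0, 0, 0, 0, 0, 0], [66, 0, 0, 0, 0, 0, 0], [66, 0, 0, 0, 0, 0, 0], [66, 0, 0, -8, 0, 0, 0], [66, 0, 0, -30, 0, 0, 0], [30, 0, 0, -57.5, 0, 0, 0], [0, 0, 0, -57.5, 0, 0, 0]],
])

```text
clock: 14.82
position: [594.8, 117.2, 93.0]
ee_rot: [0.721, -0.693, 0.001, -0.003]
contact_force: [-0.8, 0.8, -0.2]
gripper_width: 30.2
grasp_force: 0.0
```

Request:
servo_tool([
  [[0, 0, 0, -55, 0, 0, 0], [0, 0, 0, -110, 0, 0, 0], [0, 0, 0, -155, 0, 0, 0], [0, -30, 0, -155, 0, 0, 0], [0, -80, 0, -155, 0, 0, 0], [0, -125, 0, -155, 0, 0, 0], [0, -145, 0, -155, 0, 0, 0], [0, -145, 0, -140, 0, 0, 0], [0, -145, 0, -105, 0, 0, 0], [0, -145, 0, -88, 0, 0, 0]],
])

```text
clock: 16.08
position: [586.2, 259.4, 174.9]
ee_rot: [0.72, -0.694, -0.001, 0.003]
contact_force: [0.5, 0.3, 0.1]
gripper_width: -0.2
grasp_force: 0.0
```

Request:
servo_tool([
  [[0, 10, 0, 0, 0, 0, 0], [0, 20, 0, 0, 0, 0, 0], [0, 30, 0, 0, 0, 0, 0], [0, 40, 0, 0, 0, 0, 0], [0, 48, 0, 0, 0, 0, 0], [0, 56, 0, 0, 0, 0, 0]],
])

```text
clock: 16.82
position: [589.9, 205.2, 178.4]
ee_rot: [0.72, -0.694, 0.0, -0.001]
contact_force: [-0.5, 1.2, 1.8]
gripper_width: 0.1
grasp_force: 0.6
```

Request:
servo_tool([
  [[0, 10, 0, 0, 0, 0, 0], [0, 20, 0, 0, 0, 0, 0], [0, 30, 0, 2, 0, 0, 0], [0, 40, 0, 4, 0, 0, 0], [0, 50, 0, 6, 0, 0, 0], [0, 60, 0, 8, 0, 0, 0], [0, 68, 0, 8, 0, 0, 0], [0, 76, 0, 8, 0, 0, 0], [0, 84, 0, 8, 0, 0, 0], [0, 92, 0, 8, 0, 0, 0]],
])

```text
clock: 18.08
position: [593.2, 113.0, 170.1]
ee_rot: [0.72, -0.694, 0.0, -0.0]
contact_force: [0.1, 1.2, 0.7]
gripper_width: 0.2
grasp_force: 0.0
```

Run:
```python
from h import *
s=arm.read_state(); p=s["position"]; print(s["clock"],p.round(1),s["ee_rot"].round(3),s["contact_force"].round(1))
t=arm.get_image("top");d=arm.get_image("side")
q=np.load("jig.npy");q[0]=595.5
for n,im in(("top",t),("side",d)):
    hsv=cv2.cvtColor(im,cv2.COLOR_RGB2HSV); m=(abs(hsv[...,0].astype(int)-106)<8)&(hsv[...,1]>140); m[:, :225]=0
    u=np.argwhere(m); print(n,m.sum(),u.min(0)[::-1],u.max(0)[::-1])
def L(a,x,d,o):
    X=(x,75-d*np.cos(a)+o*np.sin(a),47+d*np.sin(a)+o*np.cos(a)); c,s=np.cos(q[2]),np.sin(q[2]); return np.array([q[0]+c*X[0]-s*X[1],q[1]+s*X[0]+c*X[1],X[2]])
for a in(1.683,1.3,1.1,.9,.5,.07): print(a,[proj(n,L(a,x,170,5))[0].round().tolist() for n in("top","side") for x in(-30,30)])
```

```text
18.075 [593.2 113.  170.1] [ 0.72  -0.694  0.    -0.   ] [0.1 1.2 0.7]
top 463 [256 156] [291 189]
side 147 [312 135] [344 161]
1.683 [[233.0, 175.0], [233.0, 150.0], [303.0, 104.0], [324.0, 99.0]]
1.3 [[261.0, 174.0], [261.0, 149.0], [313.0, 115.0], [335.0, 110.0]]
1.1 [[276.0, 175.0], [275.0, 150.0], [319.0, 125.0], [341.0, 120.0]]
0.9 [[289.0, 176.0], [288.0, 152.0], [324.0, 137.0], [347.0, 132.0]]
0.5 [[309.0, 180.0], [308.0, 157.0], [332.0, 165.0], [355.0, 159.0]]
0.07 [[318.0, 186.0], [317.0, 164.0], [336.0, 193.0], [358.0, 187.0]]
```

The leaf is at about 0.9 rad and sinking by itself. I'll locate the pin and move over it.

```bash
echo '[592.9,113.5,170.0,-87.8]'>cmd.json; python3 go.py 592.9 113.5 220 -87.8 637 -166.5 130 -90 637 -166.5 57 -90
python3 - <<'E'
from h import *
t=arm.get_image("top");d=arm.get_image("side")
th=np.linspace(0,2*np.pi,60); cyl=np.array([[10*np.cos(a),10*np.sin(a),z] for a in th for z in(50,84)])
def mc(im,n):
    hsv=cv2.cvtColor(im,cv2.COLOR_RGB2HSV); m=((hsv[...,0]<6)|(hsv[...,0]>174))&(hsv[...,1]>150)&(hsv[...,2]>60)
    m[:, :370]=0; m[:,430:]=0;m[:140]=0;m[270:]=0; u=np.argwhere(m)[:,::-1]; return u.mean(0),m.sum()
def pc(n,xy):
    h=cv2.convexHull((proj(n,cyl+[xy[0],xy[1],0])).astype(np.float32)); M=cv2.moments(h); return np.array([M["m10"],M["m01"]])/M["m00"],M["m00"]
o={"top":mc(t,"top"),"side":mc(d,"side")}
for n in o:
    r=least_squares(lambda xy:pc(n,xy)[0]-o[n][0],[637,-166]); print(n,o[n],r.x.round(1),pc(n,r.x)[1])
E
```

```text
[0.0, 0.0, -50.0, 0, 0, 0.0]
[281.5, -33.3, 40.0, 0, 0, 0.038]
[281.5, -33.3, 113.0, 0, 0, 0.038]
top (array([388.35185185, 158.74074074]), np.int64(54)) [ 639.5 -167. ] 74.8299029385671
side (array([403.06034483, 232.23275862]), np.int64(116)) [ 643.4 -161.6] 161.16518673626706
```

Request:
servo_tool([
  [[0, 0, 0, -40, 0, 0, 0], [20, 20, -2, -60, 0, 0, 0], [50, 70, -8, -50, 0, 0, 0.01], [50, 120, -14, -30, 0, 0, 0.02], [50, 170, -20, -10, 0, 0, 0.03], [50, 220, -26, 10, 0, 0, 0.038], [50, 265, -32, 30, 0, 0, 0.038], [50, 281.7, -34.3, 40, 0, 0, 0.038], [50, 281.7, -34.3, 40, 0, 0, 0.038], [50, 281.7, -34.3, 40, 0, 0, 0.038]],
])

```text
clock: 19.52
position: [638.6, -165.5, 130.9]
ee_rot: [0.708, -0.707, 0.001, -0.0]
contact_force: [-0.1, 0.4, 0.3]
gripper_width: 50.1
grasp_force: 0.0
```

Run:
```python
from h import *
s=arm.read_state(); p=s["position"]; print(s["clock"],p.round(1),s["ee_rot"].round(3),s["gripper_width"])
t=arm.get_image("top");d=arm.get_image("side")
def z(im,x,y,w,h,k=5):return cv2.resize(im[y:y+h,x:x+w,::-1],None,fx=k,fy=k,interpolation=cv2.INTER_CUBIC)
v=np.hstack([z(t,345,130,80,110),z(d,370,180,80,110)])
cv2.imwrite("pics/a5.png",v)
hsv=cv2.cvtColor(d,cv2.COLOR_RGB2HSV); m=(abs(hsv[...,0].astype(int)-106)<8)&(hsv[...,1]>140); m[:, :290]=0
u=np.argwhere(m); print("leaf side",m.sum(),u.min(0)[::-1],u.max(0)[::-1])
```

```text
19.525 [ 638.6 -165.5  130.9] [ 0.708 -0.707  0.001 -0.   ] 50.09856186473121
leaf side 353 [313 159] [341 186]
```

View pics/a5.png

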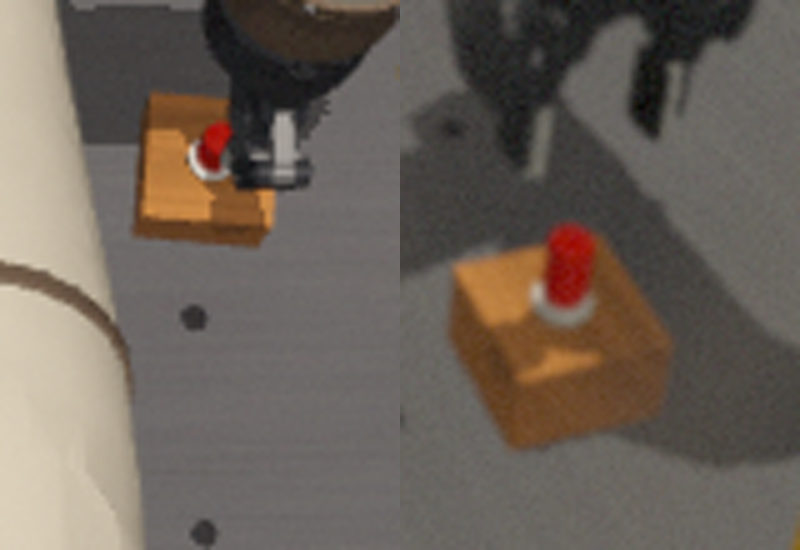

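The left half shows the pin in its block with the flange at crop (210,160) and the near finger's tip at about (272,180). The right half shows the fingers above the pin with tips at (537,178) and (655,137), and the pin's top at (571,230). I'll check this against the projection.

Run:
```python
from h import *
p=arm.read_state()["position"]
for n,o,off in(("top",(345,130),0),("side",(370,180),400)):
    f=lambda X:((proj(n,X)[0]-o+.5)*5+[off,0]).round().tolist()
    print(n,"tips z+3:",f(p+[-25,0,3]),f(p+[25,0,3]),"pin model flange",[f([638,y,50]) for y in(-163,-167,-171)],"top",[f([638,y,84]) for y in(-163,-167,-171)])
```

```text
top tips z+3: [239.0, 157.0] [235.0, 62.0] pin model flange [[207.0, 159.0], [214.0, 158.0], [221.0, 158.0]] top [[217.0, 140.0], [224.0, 140.0], [232.0, 140.0]]
side tips z+3: [527.0, 169.0] [635.0, 136.0] pin model flange [[554.0, 298.0], [559.0, 304.0], [564.0, 310.0]] top [[563.0, 240.0], [568.0, 247.0], [573.0, 253.0]]
```

The projection agrees: pin at about (638,-166). Descend and grip.

Request:
servo_tool([
  [[50, -0.7, 0, 30, 0, 0, 0], [50, -0.7, 0, 60, 0, 0, 0], [50, -0.7, 0, 73, 0, 0, 0], [50, -0.7, 0, 74, 0, 0, 0], [10, -0.7, 0, 74, 0, 0, 0], [10, -0.7, 0, 74, 0, 0, 0], [10, -0.7, 0, 74, 0, 0, 0], [10, -0.7, 0, 74, 0, 0, 0]],
])

```text
clock: 20.62
position: [639.1, -166.1, 57.7]
ee_rot: [0.707, -0.707, 0.001, -0.001]
contact_force: [0.3, 0.4, 5.2]
gripper_width: 18.2
grasp_force: 58.8
```

```bash
echo '[638,-166,56.0,-90]'>cmd.json; python3 go.py 638 -166 130 -90 595.5 46.5 130 -90; python3 -c "
from bench import arm
s=arm.read_state();print({k:s[k] for k in('clock','position','contact_force','wrist_torque','gripper_width','grasp_force')})"
```

```text
[0.0, 0.0, -74.0, 0, 0, 0.0]
[-212.5, 42.5, -74.0, 0, 0, 0.0]
{'clock': 20.625, 'position': array([ 639.10613396, -166.05819926,   57.71689943]), 'contact_force': array([0.28726665, 0.36769404, 5.18919182]), 'wrist_torque': array([ 0.37453335,  0.18537534, -0.07063996]), 'gripper_width': 18.161930545414332, 'grasp_force': 58.76206398010254}
```

Request:
servo_tool([
  [[10, 0, 0, -15, 0, 0, 0], [10, 0, 0, -40, 0, 0, 0], [10, 0, 0, -70, 0, 0, 0], [10, -20, 4, -74, 0, 0, 0], [10, -70, 14, -74, 0, 0, 0], [10, -120, 24, -74, 0, 0, 0], [10, -170, 34, -74, 0, 0, 0], [10, -205, 41, -74, 0, 0, 0], [10, -212.6, 42.2, -74, 0, 0, 0], [10, -212.6, 42.2, -74, 0, 0, 0]],
])

```text
clock: 21.88
position: [595.1, 47.2, 129.5]
ee_rot: [0.708, -0.707, -0.0, 0.001]
contact_force: [0.5, -0.4, -0.7]
gripper_width: 17.7
grasp_force: 59.0
```

Run:
```python
from h import *
s=arm.read_state(); p=s["position"]; print(s["clock"],p.round(1),s["ee_rot"].round(3),s["gripper_width"],s["contact_force"].round(1))
t=arm.get_image("top");d=arm.get_image("side")
def z(im,x,y,w,h,k=6):return cv2.resize(im[y:y+h,x:x+w,::-1],None,fx=k,fy=k,interpolation=cv2.INTER_CUBIC)
cv2.imwrite("pics/a6.png",np.hstack([z(t,270,130,66,80),z(d,305,130,66,80)]))
for n,o,off in(("top",(270,130),0),("side",(305,130),396)):
    f=lambda X:((proj(n,X)[0]-o+.5)*6+[off,0]).round().tolist()
    print(n,"tip",f(p+[0,0,-50.7]),"seat",f(p+[0,0,-12.7]),"hole z61",f([595.8,46.6,61]),"z52",f([595.8,46.6,52]))
```

```text
21.875 [595.1  47.2 129.5] [ 0.708 -0.707 -0.     0.001] 17.73411155879469 [ 0.5 -0.4 -0.7]
top tip [230.0, 274.0] seat [227.0, 251.0] hole z61 [232.0, 283.0] z52 [233.0, 288.0]
side tip [619.0, 301.0] seat [620.0, 225.0] hole z61 [620.0, 336.0] z52 [620.0, 353.0]
```

View pics/a6.png

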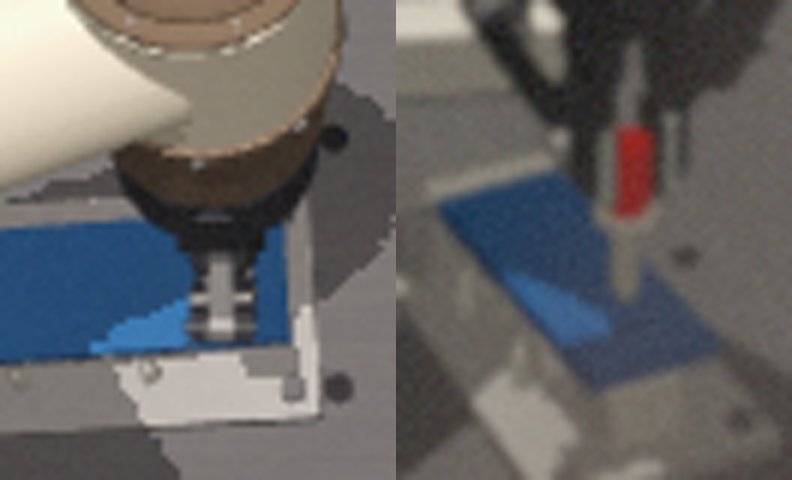

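The side half shows the leaf resting ajar on the plates, with its tip edge from (595,390) to (718,350). The pin is upright in the grip with its shank tip at (626,300). From the leaf's edges I estimate the hole at about (629,338). A small pixel readout should check that.

Run:
```python
from h import *
d=np.mean([arm.get_image("side").astype(float) for _ in range(4)],0)
t=np.mean([arm.get_image("top").astype(float) for _ in range(2)],0)
print("side blue-red cols 334..354"); 
for r in range(174,196): print(r,(d[r,334:355,2]-d[r,334:355,0]).round().astype(int).tolist())
print("top b-r cols 298..322")
for r in range(166,192): print(r,(t[r,298:322,2]-t[r,298:322,0]).round().astype(int).tolist())
```

```text
side blue-red cols 334..354
174 [42, 40, 39, 41, 36, 36, 22, -1, -12, -14, -14, -5, 7, 9, -1, -8, -10, -8, -8, -7, -8]
175 [42, 39, 39, 38, 35, 36, 19, -2, -13, -15, -13, -4, 13, 20, 9, -2, -7, -8, -10, -8, -9]
176 [40, 38, 37, 36, 36, 33, 18, -2, -12, -14, -13, -4, 15, 24, 20, 8, -3, -7, -8, -10, -9]
177 [41, 39, 36, 36, 34, 32, 19, 0, -14, -12, -13, -2, 17, 27, 27, 20, 9, -2, -6, -9, -8]
178 [50, 40, 36, 34, 34, 34, 25, 6, -6, -14, -9, 5, 20, 28, 28, 28, 20, 10, -1, -7, -8]
179 [66, 55, 40, 35, 36, 33, 29, 18, 4, -1, 2, 16, 24, 27, 30, 29, 27, 19, 8, -2, -6]
180 [74, 65, 53, 46, 36, 33, 30, 27, 18, 14, 20, 25, 29, 28, 29, 28, 30, 26, 20, 6, -2]
181 [78, 74, 68, 61, 50, 44, 36, 31, 30, 24, 27, 27, 28, 28, 28, 28, 28, 27, 26, 17, 6]
182 [75, 76, 72, 70, 68, 56, 45, 32, 29, 30, 30, 29, 30, 29, 26, 27, 28, 28, 29, 25, 18]
183 [75, 75, 74, 71, 71, 65, 51, 37, 29, 25, 26, 23, 24, 28, 29, 28, 28, 27, 30, 26, 26]
184 [75, 73, 74, 70, 69, 65, 51, 34, 24, 24, 21, 20, 22, 24, 29, 28, 28, 29, 28, 29, 28]
185 [74, 68, 65, 66, 65, 59, 44, 29, 23, 22, 20, 20, 22, 27, 28, 30, 30, 28, 28, 28, 28]
1
[... 2852 characters left out ...]
 30, -11, -13, -12]
186 [116, 115, 115, 116, 41, 26, 40, 34, 31, 31, 31, 21, 24, 24, 38, 74, 70, 67, 66, 60, 25, -8, -12, -12]
187 [116, 114, 102, 98, 99, 89, 85, 85, 84, 83, 68, 42, 42, 36, 28, 27, 26, 15, 14, 14, 2, -9, -11, -12]
188 [34, 32, 32, 20, 18, 14, 14, 12, 2, 2, 2, -8, -10, -9, -9, -9, -9, -10, -10, -10, -9, -10, -14, -12]
189 [-12, -10, -10, -9, -10, -12, -12, -12, -10, -12, -12, -12, -12, -10, -8, -10, -10, -10, -9, -10, -10, -8, -10, -14]
190 [-12, -13, -12, -12, -12, -12, -13, -12, -12, -12, -12, -12, -12, -10, -10, -10, -8, -8, -10, -10, -9, -8, -10, -12]
191 [-13, -12, -12, -12, -12, -12, -13, -12, -12, -12, -12, -12, -13, -11, -10, -8, -10, -10, -10, -10, -9, -8, -10, -12]
```

In the first side picture the socket hole is at column 343.2, and the pin shank is at column 343.1 now, so they line up. The top view agrees to about 0.5 mm in y. Lowering the pin gently into the leaf hole.

Request:
servo_tool([
  [[10, 0, 0, 8, 0, 0, 0], [10, 0, 0, 14, 0, 0, 0], [10, 0, 0, 18, 0, 0, 0], [10, 0, 0, 22, 0, 0, 0], [10, 0, 0, 25, 0, 0, 0], [10, 0, 0, 28, 0, 0, 0], [10, 0, 0, 28, 0, 0, 0]],
])

```text
clock: 23.15
position: [596.5, 46.9, 102.1]
ee_rot: [0.707, -0.707, 0.0, -0.001]
contact_force: [2.7, 0.9, -1.7]
gripper_width: 18.1
grasp_force: 59.0
```

The tip is inside the leaf hole, with a light 2.7 N side force toward +x. Shift 1 mm and continue down.

Request:
servo_tool([
  [[10, 0, -1, 0, 0, 0, 0], [10, 0, -1.2, 4, 0, 0, 0], [10, 0, -1.2, 8, 0, 0, 0], [10, 0, -1.2, 12, 0, 0, 0], [10, 0, -1.2, 16, 0, 0, 0], [10, 0, -1.2, 16, 0, 0, 0]],
])

```text
clock: 23.9
position: [596.9, 46.7, 85.5]
ee_rot: [-0.707, 0.707, 0.0, -0.0]
contact_force: [2.3, 1.9, -2.9]
gripper_width: 18.1
grasp_force: 59.0
```

Request:
servo_tool([
  [[10, 0, -0.5, 4, 0, 0, 0], [10, 0, -0.5, 8, 0, 0, 0], [10, 0, -0.5, 12, 0, 0, 0], [10, 0, -0.5, 15, 0, 0, 0], [10, 0, -0.5, 18, 0, 0, 0], [10, 0, -0.5, 20, 0, 0, 0], [10, 0, -0.5, 20, 0, 0, 0]],
])

```text
clock: 24.78
position: [597.6, 46.3, 66.2]
ee_rot: [0.707, -0.707, 0.0, 0.0]
contact_force: [-0.8, -1.1, 3.7]
gripper_width: 17.7
grasp_force: 59.6
```

Request:
servo_tool([
  [[10, 0, 0, 1, 0, 0, 0], [10, 0, 0, 2, 0, 0, 0], [10, 0, 0, 2, 0, 0, 0], [10, 0, 0, 2, 0, 0, 0]],
])

```text
clock: 25.28
position: [597.6, 46.2, 64.7]
ee_rot: [0.707, -0.707, 0.0, 0.0]
contact_force: [-2.1, -2.7, 6.0]
gripper_width: 18.1
grasp_force: 59.9
```

Request:
servo_tool([
  [[10, 0, 0, 1, 0, 0, 0], [10, 0, 0, 2, 0, 0, 0], [10, 0, 0, 2, 0, 0, 0], [10, 0, 0, 2, 0, 0, 0]],
])

```text
clock: 25.78
position: [597.7, 46.2, 64.6]
ee_rot: [0.707, -0.707, 0.001, 0.0]
contact_force: [-5.2, -1.5, 15.6]
gripper_width: 18.4
grasp_force: 60.8
```

Request:
servo_tool([
  [[10, 0, 0.4, 0.7, 0, 0, 0], [10, 0, 0.4, 0.7, 0, 0, 0], [10, 0, 0.4, 0.7, 0, 0, 0], [10, 0, 0.4, 0.7, 0, 0, 0]],
])

```text
clock: 26.28
position: [597.7, 46.2, 64.5]
ee_rot: [0.707, -0.707, 0.001, -0.0]
contact_force: [-5.2, -1.6, 17.9]
gripper_width: 17.9
grasp_force: 61.0
```

Run:
```python
from h import *
s=arm.read_state(); print(s["clock"],s["position"].round(1),s["contact_force"].round(1),s["gripper_width"])
d=np.mean([arm.get_image("side").astype(float) for _ in range(4)],0)
for c in(344,347,350): print(c,(d[184:200,c,2]-d[184:200,c,0]).round().astype(int).tolist())
q=np.load("jig.npy")
for a in(0,.065):
    X=lambda x,o:np.array([593-q[2]*0+x+.039*(95),116.5+.039*x+75-170*np.cos(a)+o*np.sin(a)-0,47+170*np.sin(a)+o*np.cos(a)])
    print(a,[proj("side",X(x,-5))[0].round(1).tolist() for x in(-30,0,30)])
hsv=cv2.cvtColor(d.astype(np.uint8),cv2.COLOR_RGB2HSV); m=((hsv[...,0]<6)|(hsv[...,0]>174))&(hsv[...,1]>150); m[:,:325]=0;m[:,365:]=0;m[:140]=0;m[220:]=0
print("red",m.sum(),np.argwhere(m).mean(0)[::-1], "pred",proj("side",s["position"]+[0,0,9.3]))
```

```text
26.275 [597.7  46.2  64.5] [-5.2 -1.6 17.9] 17.929562273582132
344 [-83, -83, -79, -58, -32, -14, -3, 14, 24, 26, 21, 20, 11, -3, -12, -16]
347 [-56, -49, -37, -26, -15, -6, 10, 24, 26, 22, 20, 12, -2, -12, -16, -16]
350 [13, 24, 26, 28, 29, 28, 28, 28, 23, 22, 13, -1, -12, -16, -15, -14]
0 [[335.4, 200.5], [346.3, 197.2], [357.0, 193.9]]
0.065 [[335.4, 197.0], [346.4, 193.7], [357.1, 190.4]]
red 53 [344.88679245 179.56603774] pred [[342.67075175 181.33615982]]
```

The pin bottoms out hard at z=64.5, where 64.7 was expected, pressing with about 18 N. The leaf edge dropped 3.7 px, which matches 0.07 rad going to 0. Handing in.

```bash
python3 -c "
from bench import arm
print(arm.job_done())"
```

```text
the job is handed in; nothing more can be done
None
```

I handed the job in at about 26.5 s: both plates are stacked in the jig, the leaf is shut, and the pin is home, still gripped and pressed down with about 18 N. I also over-pushed plate A once, commanding the fingers about 17 mm too low at release; I didn't read the force in that move, though the plate looked square afterwards.

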